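# Switch off the pet nail grinder and put it on charge

### The job

The pet nail grinder was put back in the tool rack with its speed wheel still turned up. Take it out of the rack, roll its speed wheel all the way back to the off stop, and lay it on charge: wheel up in the charging cradle, fully down, its tail home at the cradle's back wall. Let go of it and leave the other things on the counter and in the rack where they are.

Things in the scene. Friction and masses are not known exactly. Their poses are not given: they have to be found in the camera images.
- grinder_mid (a point): centre (half-way up) of the loose white nail grinder, 0.23 kg, 170 mm long; x from tail to head, z up (it lies wheel up). Handle from tail (x=-85 mm) to x=+45: 34 mm square bar, soft corners, flat underside 17 mm below this point, sides flat from 11 mm below to 11 above. Then a 26 mm thick neck and clear cap to x=+85. Balances near x=-12. Stands stably on its underside on bare counter.
- wheel_axle (a point): centre of the grinder's speed wheel, fixed in the grinder: 15 mm headward of and 9 mm above its middle; axes as the grinder's. Black ribbed disc, 26 mm diameter, 8 mm wide, axle along y, sunk in a slot: only its top 5 mm stand above the handle (highest point 13 mm above this point), so it cannot be pinched.
- speed_wheel (a joint): turn of the speed wheel, rad: 0 = off stop, 4.0 = full speed, starts at 2.0 to 3.6. A fingertip resting on its top (2 to 8 N) and drawn along the grinder towards the tail rolls it down to off; 13 mm of travel turn it 1 rad, so it takes several strokes. Light friction (0.5 N at the rim), stays where left, does not turn past the stop.
- rack: bamboo tool rack, 192 (x) by 224 (y) mm, origin on counter under tool middles, x from tails (robot side) to heads. Lanes at y=-74, 0, +74 mm hold grinder, trimmer and file in any order. Lane floor 14 mm high; walls x=-14 to +98, 40 apart, 44 high, so only tail halves can be gripped: x=-71 to -14, base plate 6 high there, 42 to the next tool. Tail rest bar x=-88 to -71. Tools lift straight up.
- charger_seat (a point): where grinder_mid lies when the grinder is home in the cradle: 31 mm above the counter (cradle floor 14 mm high); x from the cradle's back wall to its head end, along which the grinder's x points. Back wall face at x=-88 mm: a grinder at this point has 3 mm of play behind its tail and 2.5 mm at each side.
- trimmer: grey cordless hair trimmer in another rack lane, 163 mm long, 30 mm wide and high, with a slide switch and a toothed steel blade and no wheel; origin at the middle of its underside. Leave it.
- nail_file: steel nail file with a slim black handle in another rack lane, 165 mm long, 14 mm wide, 9 mm high; origin at its underside. Leave it.
- pill_dispenser: blue plastic pill dispenser with a clear hopper and a push button, 46 x 58 mm, 97 mm high; origin at the middle of its underside. Leave it.
- bowl: small white ceramic bowl, 110 mm across, 45 mm high; origin at the middle of its underside. Leave it.
- scoop: bamboo scoop, 155 mm long, 48 mm wide, 26 mm high, lying between rack and cradle further from the robot; origin at its underside near the middle, x points to its mouth. Leave it.
- food_tin: low food tin, 74 mm across, 50 mm high; origin at the middle of its underside. Leave it.
- charger: white charging cradle, origin on counter under the middle of a seated grinder, x from back wall (robot side) to open head end. Cheeks 39 mm apart, x=-98 to -6 mm, 42 high, 66 over all, top 6 flared; a seated grinder can be gripped only at x=-6 to +34. There a foot plate (44 wide, 4 high) and spine (16 wide, 7 high) lead to a rest under the handle (x=34 to 46, 22 wide, 14 high). Lower from above.
- grinder: the same nail grinder, at the middle of its underside (17 mm below grinder_mid, same axes). It cannot go from rack to cradle in one grasp: gripped by the tail half in the rack, put down on the bare counter between rack and cradle, gripped again between x=-6 and +34 mm, it fits the cradle.
There are look-alikes about, which are no part of the job. What is shaped like the grinder but blue or yellow is not meant.

How it is judged:
By the outcome, as a careful person would: the job done as asked, in the order asked, and still so for the second after the job is handed in, with the robot touching nothing.
It also fails if it takes over 64 s, if anything falls off the work surface, if the arm or the gripper's body presses on something with over 40 N, if the wrist force passes 120 N, or if a joint passes its speed limit or range.

### The arm

A 7-joint arm with a two-finger parallel gripper is mounted at the origin on the work surface. World frame = base frame: x ahead of the robot, y to its left, z up, the work surface at z = 0. Lengths are in m, angles in rad, forces in N, time in s.
With the tool pointing down it reaches from about 0.4 to 0.9 m from the base axis. Payload 5.6 kg.
Tool frame: the origin (TCP) lies at the very end of the fingers, on their centre line; the grasp point (between the pads) lies r.hold_point_z behind it (r.hold_point_z is the distance from the TCP to the grasp point, in m); z points along the fingers, y is the direction in which the jaws open and shut (so a half turn about z gives the same grasp; the last joint's range is limited). The gripper opens to 92 mm and grips with 3 to 60 N. Pads are 20 mm wide; open, the fingers measure 128 mm over their backs; the gripper's body (75 mm by 189 mm) begins 69 mm behind the grasp point.
Start: joints at [-1.369, 0.468, -0.012, 1.603, 0.006, 1.071, -0.056], TCP at [0.158, 0.631, 0.185] pointing down, gripper open.
Joint ranges: [-2.53, 2.53], [-0.31, 2.02], [-1.57, 1.55], [0.28, 2.44], [-1.29, 4.43], [0.15, 1.84], [-2.92, 2.92]. Speed limits (rad/s): [2.57, 2.57, 3.14, 3.14, 3.14, 3.14, 3.14].

### API

Orientations are given as a unit quaternion [w, x, y, z].
In Python, from rig import r gives the robot as it stands.
- The arm moves only by the tool jog_arm, never from a script. Its argument "moves" is a list of rows, each a list of 3 entries, a list of its own where there are three numbers: the shift along the world's x, y, z in mm, then the turn, a rotation vector about the world's x, y, z in degrees, then the finger opening in mm, from 0 to 91.9. A call has 1 to 10 rows; each row shifts and turns the pose as measured when the row begins; what a row does not reach is not made up. A row lasts 1/8 s, in which the tool goes at most 62.5 mm and 10.7 degrees, less where a joint would pass 70% of its speed; a pose out of reach is approached as far as the arm can. A call with a gripper value outside its range is refused whole. The fingers move at their own pace and stop on an object; the grip force is fixed at half the most. Time passes only in rows, so rows that do not move let the fingers close. It gives the time, the measured TCP pose, the force and the opening at its end, in the units of the state.
- r.state(): the state, without advancing time (a new reading comes with each control period).
- r.grab_frame(name): name is "scene" or "top" or "wrist"; returns a dict with "frame" (480x640x3 uint8, blue, green, red), "fx", "fy", "cx", "cy" (pixels), "extrinsics" (4x4, takes a point from world to camera coordinates). Camera axes: x right, y down, z forward; pixel columns grow to the right and rows downward; lengths in m; the calibration is good to about 2 mm. The wrist camera is an equidistant fisheye: a pixel r from the principal point sees the ray r / f radians off the axis. A picture is of the moment at which its call begins. There is no depth.
- r.job_done(): hands the job in, once; it reports no verdict.
The state is a dict: "t": time; "joint_pos": joint angles; "dq": joint speeds; "tau": joint torques, N m; "tcp_pos": TCP position; "ee_rot": TCP orientation; "wrist_force": force on the tool from outside, world axes, zero at the start; "wrist_torque": the same for the moment, N m; "opening": finger opening in m.
Only numpy, scipy, OpenCV 4.12 (cv2) and the standard library are available. Lean on these libraries where they do the work, as an engineer would, in place of code of your own. Each camera call takes 0.05 s, during which the arm holds its last target. There are 200 camera calls.

## Working session

There is one attempt and no reset: what is moved stays moved. The work goes in short steps, Python scripts to look and compute and a tool call to move; the robot and the scene stay as the last step left them, time stands still between calls to the robot, and variables do not carry over. Pictures are saved under pics/ and viewed, about 8 in all and at most 12, crops included, and the job is handed in when it is done.

Besides the shell and the picture viewer there is one more tool, called as name(argument=value, ...) on one line, values as JSON. jog_arm: Moves the arm, as the interface text tells. Its arguments: {"type":"object","properties":{"moves":{"type":"array","items":{"type":"array"}}},"required":["moves"]}

```bash
ls; mkdir -p pics
cat > h.py <<'E'
import numpy as np, cv2, pickle
from rig import r
def grab(n,tag):
    f=r.grab_frame(n); pickle.dump(f,open(f'pics/{tag}.pkl','wb')); cv2.imwrite(f'pics/{tag}.png',f['frame']); return f
def load(tag): return pickle.load(open(f'pics/{tag}.pkl','rb'))
def ray(f,u,v,fish=False):
    x,y=(u-f['cx'])/f['fx'],(v-f['cy'])/f['fy']
    if fish:
        th=np.hypot(x,y); s=np.sin(th)/max(th,1e-9); d=np.array([x*s,y*s,np.cos(th)])
    else: d=np.array([x,y,1.])
    E=np.array(f['extrinsics']); R,t=E[:3,:3],E[:3,3]
    return -R.T@t, R.T@d
def onplane(f,u,v,z,fish=False):
    o,d=ray(f,u,v,fish); return o+d*(z-o[2])/d[2]
def proj(f,p,fish=False):
    E=np.array(f['extrinsics']); c=E[:3,:3]@np.asarray(p,float)+E[:3,3]
    if fish:
        n=np.hypot(c[0],c[1]); th=np.arctan2(n,c[2]); x,y=c[:2]/n*th
    else: x,y=c[:2]/c[2]
    return np.array([x*f['fx']+f['cx'],y*f['fy']+f['cy']])
E
python3 - <<'E'
from h import *
for n in('scene','top'):
    f=grab(n,n+'0'); E=np.array(f['extrinsics']); print(n,f['fx'],f['cx'],f['cy'],-E[:3,:3].T@E[:3,3])
s=r.state(); print(s, r.hold_point_z)
cv2.imwrite('pics/both.png',np.vstack([load('top0')['frame']]))
E
```

```text
pics
scene 439.6991873180815 320.5407838108187 240.01769817636844 [ 0.87004756 -0.58942231  0.92531021]
top 604.9628227725618 329.0927282896714 240.6226451627973 [0.22671105 0.10103038 1.38897912]
{'t': 0.1, 'joint_pos': array([-1.36898715,  0.46830456, -0.01159462,  1.60351936,  0.00599841,
        1.07140048, -0.05628177]), 'dq': array([ 4.50955537e-05, -2.58624534e-03, -4.31440812e-04, -2.71556622e-03,
       -2.05131615e-03,  4.46768652e-04, -2.77899172e-04]), 'tau': array([ 5.09121655e-04, -5.21646702e+01, -1.29944531e-02, -2.44364226e+01,
       -5.68404375e-02,  1.41176718e-02,  6.02429441e-05]), 'tcp_pos': array([0.15747649, 0.63004787, 0.18373065]), 'ee_rot': array([-3.89100644e-05,  1.22126096e-01,  9.92514271e-01, -7.97759819e-04]), 'wrist_force': array([-0.23782628, -0.17392384, -0.82316687]), 'wrist_torque': array([-0.01854825, -0.02108244,  0.00885607]), 'opening': 0.09215824382728906} 0.0187
```

View pics/top0.png

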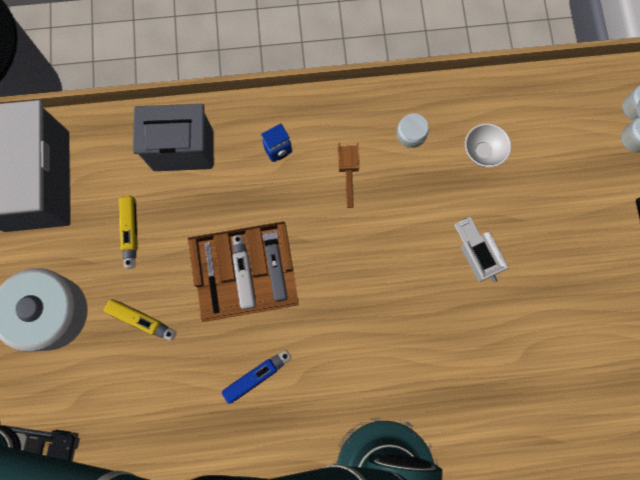

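View pics/scene0.png

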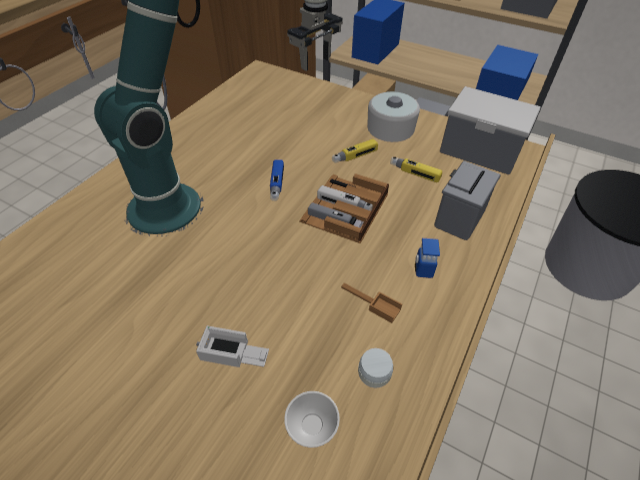

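The top view shows the rack at (243,272) with the white grinder in the middle lane. Its head points up in the image, about (238,240), and its tail is at (246,306). The cradle is at (482,249), with its back wall near (492,275) and its head end near (465,222). Next I'll enlarge both for measuring.

Run:
```python
from h import *
f=load('top0'); im=f['frame']
a=cv2.resize(im[215:325,185:300][:, :110],None,fx=3.6,fy=3.6,interpolation=cv2.INTER_CUBIC)  # u=185+x/3.6, v=215+y/3.6
b=cv2.resize(im[205:291,440:526],None,fx=4.6,fy=4.6,interpolation=cv2.INTER_CUBIC)
c=np.zeros((400,800,3),np.uint8); c[:396,:396]=a; c[:395,400:795]=b[:395,:395]; cv2.imwrite('pics/crop1.png',c)
# white masks
hsv=cv2.cvtColor(im,cv2.COLOR_BGR2HSV)
for name,(x0,y0,x1,y1),lo in (('grinder',(185,215,300,325),150),('charger',(440,205,526,291),130)):
    m=np.zeros(im.shape[:2],np.uint8); m[y0:y1,x0:x1]=((hsv[...,1]<45)&(hsv[...,2]>lo))[y0:y1,x0:x1]
    n,l,st,ce=cv2.connectedComponentsWithStats(m)
    for i in range(1,n):
        if st[i,4]>60:
            pts=np.argwhere(l==i)[:,::-1].astype(np.float32); print(name,st[i],cv2.minAreaRect(pts))
```

```text
grinder [233 253  19  55 525] ((241.9560089111328, 279.70660400390625), (54.292606353759766, 12.46059799194336), 81.46923065185547)
charger [ 455  217   53   65 1286] ((478.84759521484375, 246.39923095703125), (63.38276672363281, 33.2173957824707), 62.52556610107422)
```

View pics/crop1.png

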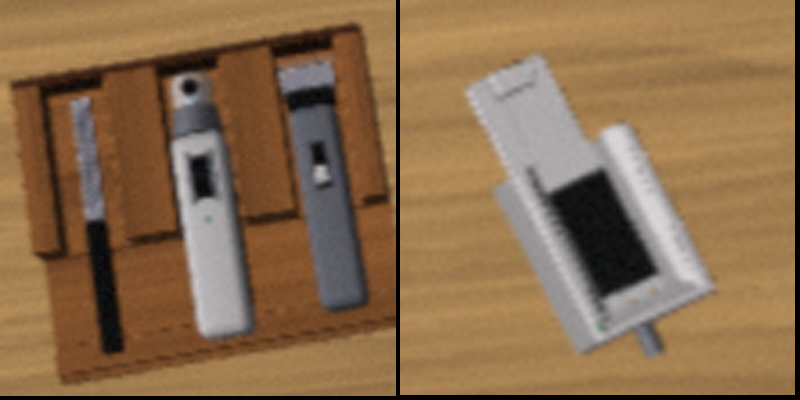

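The crop shows the grinder upright, wheel at about crop (203,175), tail at (225,333) and cap circle at (189,87). In the cradle crop the back wall end is at about (640,320), and the right cheek runs from (615,130) to (712,290). I'll turn these into rough poses.

Run:
```python
from h import *
f=load('top0')
A=lambda x,y,z: onplane(f,185+x/3.6-.36,215+y/3.6-.36,z)*1000
B=lambda x,y,z: onplane(f,440+(x-400)/4.6-.4,205+y/4.6-.4,z)*1000
print('wheel',A(203,175,.048),'tail',A(226,333,.048),'neck',A(194,135,.048),'cap',A(189,87,.044))
print('rackcorners',[A(*p).round() for p in((12,82,.044),(358,27,.044),(65,382,.006),(386,200,.044),(42,255,.044))])
h=A(189,87,.044)-A(225,332,.046);print('yaw',np.degrees(np.arctan2(h[1],h[0])))
for n,p in dict(pad00=(552,195,.014),pad01=(605,170,.014),pad10=(602,297,.014),pad11=(658,268,.014),headL=(467,90,.004),headR=(540,55,.004),rcheek_h=(630,125,.042),rcheek_b=(714,288,.042),lbot=(580,352,0.),lboth=(497,190,0)).items(): print(n,B(*p).round(1))
```

```text
wheel [480.74267189 273.10025403  48.        ] tail [380.90469043 266.03579212  48.        ] neck [506.70990329 276.90526421  48.        ] cap [538.69820322 278.40334765  44.        ]
rackcorners [array([553., 389.,  44.]), array([567., 169.,  44.]), array([365., 375.,   6.]), array([454., 161.,  44.]), array([441., 377.,  44.])]
yaw 4.211853766620083
pad00 [ 471.  -259.7   14. ]
pad01 [ 481.  -288.3   14. ]
pad10 [ 416.9 -276.7   14. ]
pad11 [ 428.6 -307.    14. ]
headL [ 531.4 -227.3    4. ]
headR [ 546.  -267.3    4. ]
rcheek_h [ 497.2 -296.3   42. ]
rcheek_b [ 411.9 -324.4   42. ]
lbot [ 392.2 -265.2    0. ]
lboth [ 478.9 -235.9    0. ]
```

jog_arm(moves=[[[35,-45,4],[0,0,2.3],58],[[35,-45,4],[0,0,2.3],58],[[35,-45,4],[0,0,2.3],58],[[35,-45,4],[0,0,2.3],58],[[35,-45,4],[0,0,2.3],58],[[35,-45,4],[0,0,2.3],58],[[35,-45,4],[0,0,2.3],58],[[35,-45,4],[0,0,2.3],58],[[0,0,0],[0,0,0],58]])

```text
t: 1.23
tcp_pos: [0.4417, 0.2552, 0.2132]
ee_rot: [-0.001, -0.044, 0.999, -0.003]
wrist_force: [0.5, 1.0, 0.1]
opening: 0.0577
```

```bash
cat >> h.py <<'E'
from scipy.spatial.transform import Rotation as R_
def pose():
    s=r.state(); q=s['ee_rot']; M=R_.from_quat([q[1],q[2],q[3],q[0]]).as_matrix()
    print('t',round(s['t'],2),'tcp',(s['tcp_pos']*1000).round(1),'jaw',np.degrees(np.arctan2(M[1,1],M[0,1])).round(2),'z',M[:,2].round(3),'F',s['wrist_force'].round(1),'op',round(s['opening']*1000,1),'q',s['joint_pos'].round(2)); return s,M
E
python3 - <<'E'
from h import *
pose(); f=grab('wrist','w1'); E=np.array(f['extrinsics']); print(f['fx'],f['cx'],f['cy'],-E[:3,:3].T@E[:3,3],E[:3,:3].round(2))
print(proj(f,(.4657,.2722,.048),True))
E
```

```text
t 1.23 tcp [441.7 255.2 213.2] jaw 95.06 z [-0.001 -0.007 -1.   ] F [0.5 1.  0.1] op 57.7 q [-0.72  0.2   0.14  1.91 -0.03  1.03  1.1 ]
371.64829954431775 323.2337241866508 239.08584912752497 [0.36110507 0.24942413 0.41330495] [[-0.09  1.   -0.01]
 [ 0.95  0.09  0.28]
 [ 0.28  0.02 -0.96]]
[338.73799789 237.0204446 ]
```

View pics/w1.png

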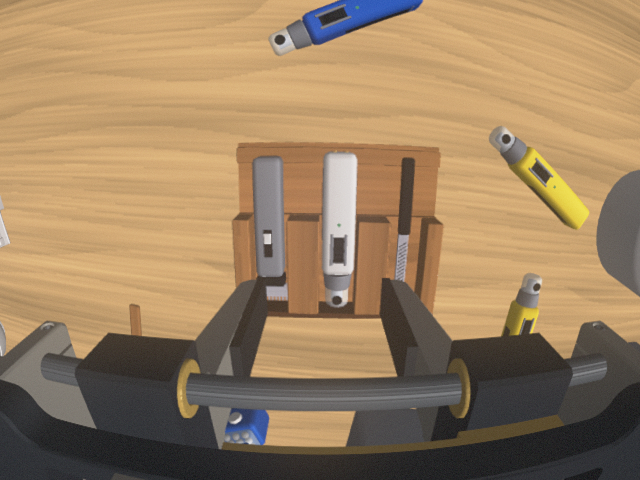

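The wrist view shows the grinder between the trimmer on the left and the file on the right: tail edge at (340,153), wheel at (338,248), cap circle at (337,299). I'll measure its outline.

```bash
cat >> h.py <<'E'
def outline(f,box,z,fish=True,smax=50,vmin=140):
    im=f['frame'];hsv=cv2.cvtColor(im,cv2.COLOR_BGR2HSV);x0,y0,x1,y1=box
    m=np.zeros(im.shape[:2],np.uint8);m[y0:y1,x0:x1]=((hsv[...,1]<smax)&(hsv[...,2]>vmin))[y0:y1,x0:x1]
    n,l,st,ce=cv2.connectedComponentsWithStats(m);i=1+np.argmax(st[1:,4])
    c,_=cv2.findContours((l==i).astype(np.uint8),cv2.RETR_EXTERNAL,cv2.CHAIN_APPROX_NONE)
    c=max(c,key=len)[:,0,:]; P=np.array([onplane(f,u,v,z,fish)[:2]*1000 for u,v in c]); return c,P
E
python3 - <<'E'
from h import *
f=load('w1')
c,P=outline(f,(310,145,370,280),.048)
print(c.min(0),c.max(0)); (cx,cy),(w,h),a=cv2.minAreaRect(P.astype(np.float32)); print(cx,cy,w,h,a)
for z in(.031,.042,.048):
    q=[onplane(f,u,v,z,True)*1000 for u,v in((338,248),(340,153),(337,299),)]; print(z,np.round(q,1)[:,:2].tolist())
# per-row edges (widest region)
for v in range(155,275,10):
    row=c[c[:,1]==v][:,0]
    if len(row): print(v,row.min(),row.max(),(onplane(f,row.min(),v,.044,True)[:2]*1000).round(1),(onplane(f,row.max()+1,v,.044,True)[:2]*1000).round(1))
E
```

```text
[324 152] [356 279]
445.6653747558594 271.13397216796875 133.06011962890625 31.637235641479492 4.625568866729736
0.031 [[482.9, 273.7], [381.4, 265.9], [543.8, 278.8]]
0.042 [[479.4, 273.0], [380.9, 265.4], [538.5, 278.0]]
0.048 [[477.5, 272.6], [380.5, 265.1], [535.6, 277.5]]
155 327 355 [383.9 252.7] [381.2 281.3]
165 325 356 [394.1 251.6] [391.  283.3]
175 325 356 [404.1 252.5] [401.  284.3]
185 325 356 [414.1 253.4] [411.1 285.4]
195 325 355 [424.3 254.3] [421.4 285.5]
205 325 355 [434.5 255.3] [431.6 286.6]
215 325 355 [444.9 256.2] [442.  287.7]
225 325 355 [455.3 257.1] [452.4 288.9]
235 324 354 [466.1 257.1] [463.2 289. ]
245 324 354 [476.8 258. ] [473.9 290.2]
255 324 353 [487.8 259. ] [485.  290.5]
265 324 353 [499. 260.] [496.2 291.7]
```

jog_arm(moves=[[[-7,16,-45],[0.4,0,-0.5],58],[[0,0,-45],[0,0,0],58],[[0,0,-20],[0,0,0],58],[[0,0,0],[0,0,0],58],[[0,0,0],[0,0,0],58]])

```text
t: 1.9
tcp_pos: [0.4279, 0.2811, 0.1002]
ee_rot: [-0.002, -0.046, 0.999, 0.003]
wrist_force: [0.1, -0.1, 1.4]
opening: 0.0582
```

```bash
python3 -c "
from h import *
pose()"
```

```text
t 1.9 tcp [427.9 281.1 100.2] jaw 95.28 z [-0.004  0.005 -1.   ] F [ 0.1 -0.1  1.4] op 58.2 q [-0.74  0.35  0.11  2.02 -0.06  0.78  1.08]
```

jog_arm(moves=[[[7,-10,0],[-0.3,-0.2,-0.8],58],[[0,0,0],[0,0,0],58],[[0,0,0],[0,0,0],58]])

```text
t: 2.28
tcp_pos: [0.4366, 0.2716, 0.1026]
ee_rot: [0.002, -0.039, 0.999, 0.001]
wrist_force: [0.7, 0.2, 0.6]
opening: 0.058
```

```bash
python3 -c "
from h import *
pose()"
```

```text
t 2.27 tcp [436.6 271.6 102.6] jaw 94.43 z [ 0.003  0.002 -1.   ] F [0.7 0.2 0.6] op 58.0 q [-0.72  0.34  0.12  2.01 -0.06  0.78  1.08]
```

jog_arm(moves=[[[-1,0,-25],[0,0,0],58],[[0,0,-25],[0,0,0],58],[[0,0,-18],[0,0,0],58],[[0,0,0],[0,0,0],58],[[0,0,0],[0,0,0],58]])

```text
t: 2.9
tcp_pos: [0.4377, 0.2728, 0.0356]
ee_rot: [0.004, -0.038, 0.999, 0.003]
wrist_force: [0.6, 0.8, -0.5]
opening: 0.0578
```

```bash
python3 -c "
from h import *
pose()"
```

```text
t 2.9 tcp [437.7 272.8  35.6] jaw 94.38 z [ 0.008  0.006 -1.   ] F [ 0.6  0.8 -0.5] op 57.8 q [-0.71  0.45  0.11  2.05 -0.08  0.63  1.1 ]
```

jog_arm(moves=[[[-2,-1.5,-8],[-0.3,0.4,0],58],[[0,0,-8],[0,0,0],58],[[0,0,0],[0,0,0],58],[[0,0,0],[0,0,0],58]])

```text
t: 3.4
tcp_pos: [0.4365, 0.2719, 0.0202]
ee_rot: [0.001, -0.038, 0.999, 0.001]
wrist_force: [0.2, -0.9, 0.3]
opening: 0.058
```

```bash
python3 -c "
from h import *
pose()"
```

```text
t 3.4 tcp [436.5 271.9  20.2] jaw 94.38 z [ 0.002  0.002 -1.   ] F [ 0.2 -0.9  0.3] op 58.0 q [-0.71  0.48  0.1   2.06 -0.09  0.61  1.1 ]
```

Now close and then lift.

jog_arm(moves=[[[0,0,0],[0,0,0],25],[[0,0,0],[0,0,0],25],[[0,0,0],[0,0,0],25],[[0,0,0],[0,0,0],25],[[0,0,0],[0,0,0],25],[[0,0,6],[0,0,0],25],[[0,0,10],[0,0,0],25],[[0,0,15],[0,0,0],25],[[0,0,0],[0,0,0],25]])

```text
t: 4.53
tcp_pos: [0.4373, 0.2724, 0.0545]
ee_rot: [0.002, -0.038, 0.999, 0.002]
wrist_force: [1.0, 0.5, 0.0]
opening: 0.0253
```

```bash
python3 -c "
from h import *
pose()"
```

```text
t 4.53 tcp [437.3 272.4  54.5] jaw 94.37 z [ 0.004  0.003 -1.   ] F [1.  0.5 0. ] op 25.3 q [-0.72  0.42  0.11  2.04 -0.07  0.68  1.09]
```

Run:
```python
from h import *
f=grab('wrist','w2'); t=grab('top','top2')
a=cv2.resize(t['frame'][200:340,170:310],(400,400),interpolation=cv2.INTER_CUBIC); b=cv2.resize(f['frame'][0:400,120:520],(400,400))
cv2.imwrite('pics/c2.png',np.hstack([b,a]))
```

```text
(no output)
```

View pics/c2.png

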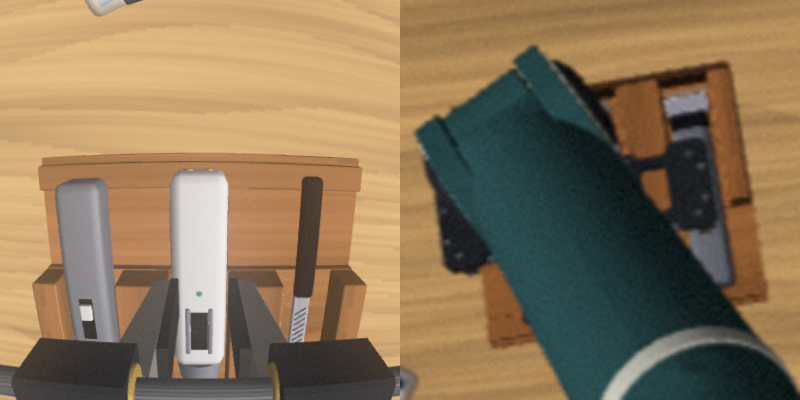

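The grinder sits between the fingers with its tail contacts visible, though the opening reads 25 mm. I'll check numerically whether it came up with the hand.

Run:
```python
from h import *
f=load('w2')
for dz in(0,.034): print(dz,proj(f,(.381,.2661,.040+dz),True),[proj(f,(.405,.268+s,.044+dz),True).round(1) for s in(-.017,.017)], 'rackback',proj(f,(.366,.264,.014),True))
c,P=outline(f,(280,160,360,380),.048)
print(c.min(0),c.max(0))
for v in range(170,300,15):
    row=c[c[:,1]==v][:,0]; print(v,row.min(),row.max())
```

```text
0 [319.56426805 173.50368731] [array([290.5, 213.5]), array([348.8, 217.8])] rackback [318.32753769 145.51192689]
0.034 [319.09225719 181.70870722] [array([284.9, 229. ]), array([353.6, 234. ])] rackback [318.32753769 145.51192689]
[291 170] [347 377]
170 333 338
185 292 347
200 292 347
215 292 347
230 292 347
245 293 346
260 294 346
275 294 346
290 299 345
```

jog_arm(moves=[[[0,0,0],[0,0,0],5],[[0,0,0],[0,0,0],5]])

```text
t: 4.88
tcp_pos: [0.4359, 0.2716, 0.0527]
ee_rot: [0.001, -0.038, 0.999, 0.001]
wrist_force: [0.5, -0.4, -0.8]
opening: 0.0071
```

The hand closed to 7 mm above the grinder, so the grip failed and the grinder is still seated: the outline matches its original height. I'll reopen, go down a little lower and check the opening before lifting.

jog_arm(moves=[[[0,0,6],[0,0,0],58],[[0,0,0],[0,0,0],58],[[0,0,0],[0,0,0],58],[[0,0,0],[0,0,0],58],[[0,0,0],[0,0,0],58],[[0,0,0],[0,0,0],58],[[0,0,0],[0,0,0],58]])

```text
t: 5.75
tcp_pos: [0.4356, 0.2713, 0.0586]
ee_rot: [0.0, -0.038, 0.999, 0.0]
wrist_force: [-0.7, -0.2, -0.5]
opening: 0.0577
```

```bash
python3 -c "
from h import *
pose()
f=grab('wrist','w3')
c,P=outline(f,(280,120,360,300),.044)
print(c.min(0),c.max(0))
for v in range(160,290,15):
    row=c[c[:,1]==v][:,0]
    if len(row): print(v,row.min(),row.max(),(onplane(f,row.min(),v,.040,True)[:2]*1000).round(1),(onplane(f,row.max()+1,v,.040,True)[:2]*1000).round(1))
v=c[:,1].min(); print(v,onplane(f,320,v,.04,True)*1000)
"
```

```text
t 5.75 tcp [435.6 271.3  58.6] jaw 94.37 z [ 0.001  0.001 -1.   ] F [-0.7 -0.2 -0.5] op 57.7 q [-0.72  0.41  0.11  2.04 -0.07  0.69  1.09]
[294 172] [349 299]
175 303 344 [381.4 255.3] [379.5 280. ]
190 294 348 [390.8 250.5] [388.3 283.1]
205 294 348 [399.9 251.1] [397.4 284. ]
220 294 348 [409.1 251.6] [406.6 284.8]
235 295 348 [418.5 252.7] [416.  285.7]
250 296 347 [428.2 253.9] [425.7 286. ]
265 296 347 [438.1 254.4] [435.6 287. ]
280 296 347 [448.3 254.9] [445.8 288. ]
172 [378.89519543 265.13654128  40.        ]
```

jog_arm(moves=[[[-1,-1,-20],[0,0,0],58],[[-1,0,-18],[0,0.2,0],58],[[0,0,0],[0,0,0],58],[[0,0,0],[0,0,0],58]])

```text
t: 6.3
tcp_pos: [0.4341, 0.2707, 0.0197]
ee_rot: [-0.001, -0.038, 0.999, 0.001]
wrist_force: [-0.4, 0.6, -0.0]
opening: 0.0582
```

```bash
python3 -c "
from h import *
pose()"
```

```text
t 6.3 tcp [434.1 270.7  19.7] jaw 94.38 z [-0.002  0.001 -1.   ] F [-0.4  0.6 -0. ] op 58.2 q [-0.71  0.48  0.1   2.06 -0.09  0.61  1.1 ]
```

jog_arm(moves=[[[1,0,-2],[0,0,0],58],[[0,0,0],[0,0,0],0],[[0,0,0],[0,0,0],0],[[0,0,0],[0,0,0],0],[[0,0,0],[0,0,0],0],[[0,0,0],[0,0,0],0],[[0,0,0],[0,0,0],0]])

```text
t: 7.18
tcp_pos: [0.4361, 0.2714, 0.019]
ee_rot: [-0.0, -0.038, 0.999, 0.001]
wrist_force: [0.8, -0.1, 0.7]
opening: 0.0008
```

```bash
python3 -c "
from h import *
pose()"
```

```text
t 7.17 tcp [436.1 271.4  19. ] jaw 94.38 z [-0.     0.003 -1.   ] F [ 0.8 -0.1  0.7] op 0.8 q [-0.7   0.48  0.1   2.06 -0.09  0.6   1.11]
```

Run:
```python
from h import *
f=grab('wrist','w4'); t=grab('scene','s4')
b=cv2.resize(f['frame'][0:480,80:560],(400,400)); a=cv2.resize(t['frame'][140:260,270:410],(467,400),interpolation=cv2.INTER_CUBIC)[:,:400]
cv2.imwrite('pics/c4.png',np.hstack([b,a]))
print(proj(f,r.state()['tcp_pos'],True),proj(t,r.state()['tcp_pos']))
```

```text
[323.14424314 274.50747577] [335.28247529 199.66581699]
```

View pics/c4.png

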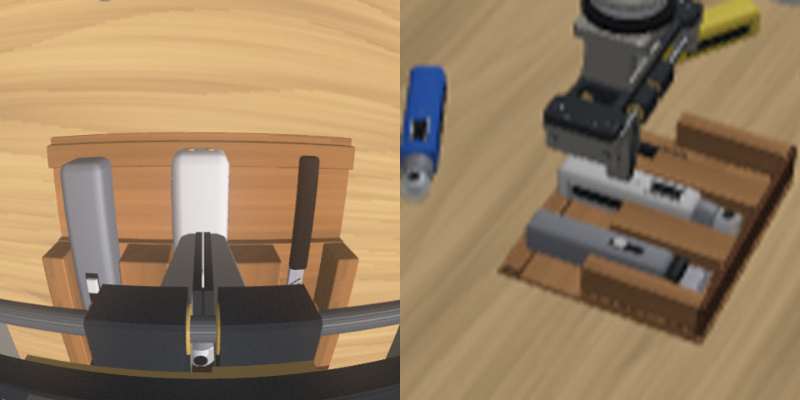

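The scene view shows the closed fingertips, at about crop (625,178), lying over the grinder's top rather than beside it. The wrist view shows the tip edge at about crop (203,235). So the real fingertip seems higher than reported. I'll measure its height.

Run:
```python
from h import *
f=load('w4');t=load('s4'); s=r.state(); p=s['tcp_pos']; q=s['ee_rot']; M=R_.from_quat([q[1],q[2],q[3],q[0]]).as_matrix()
E=np.array(f['extrinsics']); cam=-E[:3,:3].T@E[:3,3]; print('cam in tool',M.T@(cam-p))
for z in(0,.01,.02,.03,.04,.05):
    print(z,'scene',proj(t,p+[0,0,z]).round(1),proj(t,p+[.01,0,z]).round(1),'wrist front edge',proj(f,p+[-.01,0,z],True).round(1))
```

```text
cam in tool [ 8.11606124e-02  7.37335692e-05 -1.99958680e-01]
0 scene [335.3 199.7] [338.2 200.8] wrist front edge [324.5 258.3]
0.01 scene [335.4 197.2] [338.3 198.4] wrist front edge [324.6 264.5]
0.02 scene [335.5 194.7] [338.5 195.9] wrist front edge [324.7 271.2]
0.03 scene [335.6 192.2] [338.6 193.4] wrist front edge [324.8 278.6]
0.04 scene [335.7 189.7] [338.7 190.8] wrist front edge [325.  286.8]
0.05 scene [335.8 187.1] [338.8 188.3] wrist front edge [325.2 296. ]
```

Run:
```python
from h import *
t=load('s4')['frame'];f=load('w4')['frame']
a=cv2.resize(t[160:220,305:365],(480,480),interpolation=cv2.INTER_NEAREST); b=cv2.resize(f[250:330,285:365][:, :53],(318,480),interpolation=cv2.INTER_NEAREST)
cv2.imwrite('pics/c5.png',np.hstack([a,b]))
```

```text
(no output)
```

View pics/c5.png

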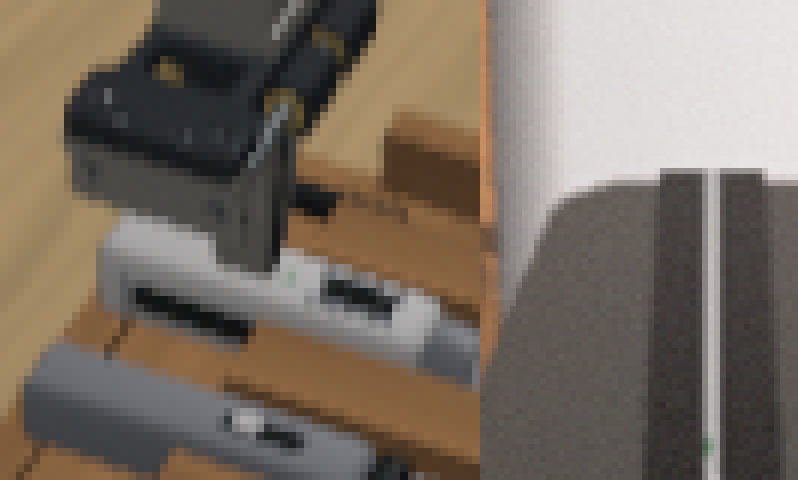

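Both views put the real fingertips about 30 mm above the reported TCP: the wrist tip edge is at v≈278.7 and the scene tip corner at (339.4,194). True z is therefore reported z + 30, and I'll use that from here. Next: rise a bit, open, and go down properly.

jog_arm(moves=[[[0,0,8],[0,0,0],0],[[0,0,0],[0,0,0],58],[[0,0,0],[0,0,0],58],[[0,0,0],[0,0,0],58],[[0,0,0],[0,0,0],58],[[0,0,0],[0,0,0],58],[[0,0,0],[0,0,0],58],[[0,0,-12],[0,0,0],58],[[0,0,0],[0,0,0],58]])

```text
t: 8.4
tcp_pos: [0.436, 0.2713, 0.0146]
ee_rot: [-0.0, -0.038, 0.999, 0.001]
wrist_force: [0.6, -0.1, -0.3]
opening: 0.0581
```

```bash
python3 -c "
from h import *
pose()"
```

```text
t 8.4 tcp [436.  271.3  14.6] jaw 94.38 z [-0.     0.003 -1.   ] F [ 0.6 -0.1 -0.3] op 58.1 q [-0.7   0.49  0.1   2.06 -0.09  0.6   1.11]
```

jog_arm(moves=[[[0,-0.5,-10],[0,0,0],58],[[0,0,-8],[0,0,0],58],[[0,0,-4],[0,0,0],58],[[0,0,0],[0,0,0],58],[[0,0,0],[0,0,0],58]])

```text
t: 9.02
tcp_pos: [0.4357, 0.2705, -0.0096]
ee_rot: [-0.001, -0.038, 0.999, 0.001]
wrist_force: [-0.0, 0.7, -0.9]
opening: 0.0584
```

```bash
python3 -c "
from h import *
pose()"
```

```text
t 9.03 tcp [435.7 270.5  -9.6] jaw 94.37 z [-0.001  0.002 -1.   ] F [-0.   0.7 -0.9] op 58.4 q [-0.7   0.54  0.09  2.06 -0.1   0.55  1.12]
```

jog_arm(moves=[[[0,0,-1],[0,0,0],20],[[0,0,0],[0,0,0],20],[[0,0,0],[0,0,0],20],[[0,0,0],[0,0,0],20],[[0,0,0],[0,0,0],20],[[0,0,0],[0,0,0],20]])

```text
t: 9.78
tcp_pos: [0.436, 0.2706, -0.0102]
ee_rot: [-0.0, -0.038, 0.999, 0.001]
wrist_force: [-0.5, -0.5, -0.2]
opening: 0.0337
```

```bash
python3 -c "
from h import *
pose()"
```

```text
t 9.78 tcp [436.  270.6 -10.2] jaw 94.38 z [-0.     0.003 -1.   ] F [-0.5 -0.5 -0.2] op 33.7 q [-0.7   0.54  0.09  2.06 -0.1   0.54  1.12]
```

jog_arm(moves=[[[0,0,10],[0,0,0],20],[[0,0,20],[0,0,0],20],[[0,0,25],[0,0,0],20],[[0,0,15],[0,0,0],20],[[2,-30,0],[0,0,1],20],[[2,-40,0],[0,0,2],20],[[2,-40,0],[0,0,2],20],[[2,-40,0],[0,0,2],20],[[0,-15,0],[0,0,0],20],[[0,0,0],[0,0,0],20]])

```text
t: 11.02
tcp_pos: [0.4417, 0.102, 0.0643]
ee_rot: [-0.001, -0.102, 0.995, 0.001]
wrist_force: [-0.1, -0.5, -2.8]
opening: 0.034
```

```bash
python3 -c "
from h import *
pose()"
```

```text
t 11.03 tcp [441.7 102.   64.3] jaw 101.71 z [-0.002  0.003 -1.   ] F [-0.1 -0.5 -2.8] op 34.0 q [-0.41  0.32  0.13  2.17 -0.07  0.65  1.54]
```

jog_arm(moves=[[[3,-35,0],[0,0,2],20],[[3,-40,0],[0,0,2],20],[[2,-35,0],[0,0,2],20],[[2,-20,-5],[0,0,0.6],20],[[0,0,-25],[0,0,0],20],[[0,0,-25],[0,0,0],20],[[0,0,-10],[0,0,0],20],[[0,0,0],[0,0,0],20],[[0,0,0],[0,0,0],20]])

```text
t: 12.15
tcp_pos: [0.4576, -0.0171, -0.0005]
ee_rot: [0.003, -0.17, 0.985, 0.004]
wrist_force: [0.6, -0.5, -2.2]
opening: 0.0339
```

```bash
python3 -c "
from h import *
pose()"
```

```text
t 12.15 tcp [457.6 -17.1  -0.5] jaw 109.56 z [ 0.004  0.009 -1.   ] F [ 0.6 -0.5 -2.2] op 33.9 q [-0.12  0.45  0.11  2.19 -0.12  0.5   1.99]
```

jog_arm(moves=[[[0,-1,-8],[-0.5,0.2,-1.2],20],[[0,0,-7],[0,0,0],20],[[0,0,-4],[0,0,0],20],[[0,0,0],[0,0,0],20],[[0,0,0],[0,0,0],20]])

```text
t: 12.78
tcp_pos: [0.4588, -0.0178, -0.0196]
ee_rot: [0.002, -0.159, 0.987, -0.001]
wrist_force: [0.2, 0.1, -2.7]
opening: 0.0338
```

```bash
python3 -c "
from h import *
pose()"
```

```text
t 12.78 tcp [458.8 -17.8 -19.6] jaw 108.29 z [ 0.003 -0.001 -1.   ] F [ 0.2  0.1 -2.7] op 33.8 q [-0.13  0.5   0.12  2.19 -0.13  0.45  1.97]
```

jog_arm(moves=[[[0,0,-3],[0,0,0],20],[[0,0,0],[0,0,0],20],[[0,0,-1],[0,0,0],20],[[0,0,0],[0,0,0],20]])

```text
t: 13.28
tcp_pos: [0.4591, -0.018, -0.0236]
ee_rot: [0.002, -0.159, 0.987, -0.001]
wrist_force: [-0.2, -0.4, -2.1]
opening: 0.0337
```

```bash
python3 -c "
from h import *
pose()"
```

```text
t 13.28 tcp [459.1 -18.  -23.6] jaw 108.27 z [ 0.004 -0.    -1.   ] F [-0.2 -0.4 -2.1] op 33.7 q [-0.13  0.5   0.11  2.19 -0.13  0.44  1.97]
```

jog_arm(moves=[[[0,0,-0.8],[0,0.1,0],20],[[0,0,0],[0,0,0],20],[[0,0,-0.5],[0,0,0],20],[[0,0,0],[0,0,0],20]])

```text
t: 13.78
tcp_pos: [0.4591, -0.018, -0.0241]
ee_rot: [0.001, -0.159, 0.987, -0.0]
wrist_force: [-0.2, -0.1, -1.7]
opening: 0.0337
```

```bash
python3 -c "
from h import *
pose()"
```

```text
t 13.78 tcp [459.1 -18.  -24.1] jaw 108.26 z [ 0.002 -0.    -1.   ] F [-0.2 -0.1 -1.7] op 33.7 q [-0.13  0.51  0.11  2.19 -0.13  0.45  1.97]
```

jog_arm(moves=[[[0,0,-0.5],[0,0,0],20],[[0,0,0],[0,0,0],60],[[0,0,0],[0,0,0],60],[[0,0,0],[0,0,0],60],[[0,0,0],[0,0,0],60],[[0,0,15],[0,0,0],60],[[0,0,35],[0,0,0],60],[[-10,-3,35],[0,0,0],20],[[0,0,0],[0,0,0],0],[[0,0,0],[0,0,0],0]])

```text
t: 15.02
tcp_pos: [0.4505, -0.0209, 0.0658]
ee_rot: [0.003, -0.159, 0.987, -0.0]
wrist_force: [-0.6, -0.5, -0.8]
opening: 0.0322
```

Run:
```python
from h import *
pose()
f=grab('wrist','w6'); grab('scene','s6');grab('top','top6')
e=lambda x,y,z:proj(f,(x,y,z),True).round(0)
print('mid pred',e(.4859,-.0092,.034))
cv2.imwrite('pics/c6.png',f['frame'])
```

```text
t 15.03 tcp [450.5 -20.9  65.8] jaw 108.26 z [ 0.006  0.    -1.   ] F [-0.6 -0.5 -0.8] op 32.2 q [-0.16  0.31  0.16  2.18 -0.08  0.64  1.94]
mid pred [323. 306.]
```

View pics/c6.png

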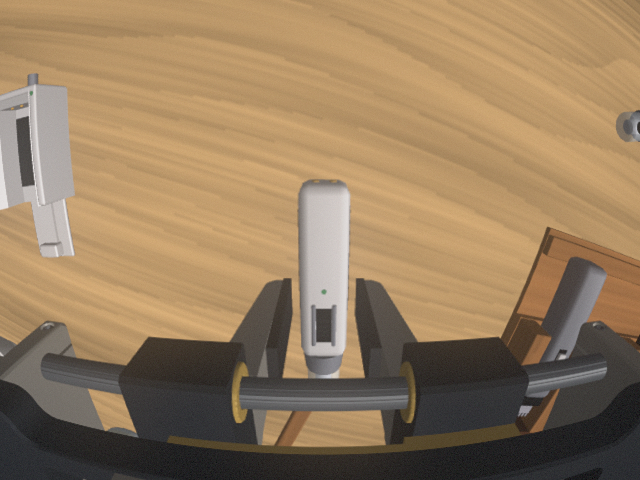

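The grinder stands wheel up on the counter, lined up with the gripper, with its tail at (323,181) and wheel slot at (324,324). I'll measure tail, slot and axis.

Run:
```python
from h import *
f=load('w6')
c,P=outline(f,(280,150,370,372),.030)
print(c.min(0),c.max(0))
L=[];
for v in range(190,350,15):
    row=c[c[:,1]==v][:,0]; a,b=onplane(f,row.min(),v,.027,True)[:2]*1000,onplane(f,row.max()+1,v,.027,True)[:2]*1000; L.append((a+b)/2); print(v,row.min(),row.max(),L[-1].round(1),np.linalg.norm(a-b).round(1))
d=L[-2]-L[0]; print('yaw',np.degrees(np.arctan2(d[1],d[0])))
print('tail z.026',onplane(f,323.5,c[:,1].min(),.026,True)*1000)
g=cv2.cvtColor(f['frame'],cv2.COLOR_BGR2GRAY); print('col',g[296:366,324].tolist())
for v in(305,307,342,344): print(v,onplane(f,324,v,.034,True)[:2]*1000)
for v in (350,352,355,357): print('neck',v,onplane(f,324,v,.034,True)[:2]*1000)
```

```text
[301 183] [349 371]
190 303 348 [409.2 -32.6] 29.8
205 302 349 [418.6 -29.5] 31.4
220 302 349 [428.2 -26.3] 31.8
235 302 349 [438.1 -23. ] 32.1
250 302 348 [448.2 -20. ] 31.8
265 303 348 [458.4 -16.3] 31.6
280 303 347 [469.2 -13. ] 31.4
295 304 347 [480.1  -9. ] 31.2
310 304 346 [491.7  -5.6] 31.0
325 305 346 [503.5  -1.2] 30.9
340 305 345 [516.2   2.6] 30.8
yaw 18.417668014905722
tail z.026 [405.4959139  -35.55934326  26.        ]
col [197, 198, 198, 196, 197, 195, 197, 195, 193, 197, 196, 195, 157, 79, 65, 71, 62, 67, 65, 68, 69, 66, 63, 68, 69, 66, 66, 63, 65, 65, 66, 68, 64, 64, 63, 71, 68, 64, 67, 68, 64, 62, 59, 65, 60, 70, 153, 189, 195, 192, 195, 194, 193, 191, 194, 191, 188, 188, 181, 158, 105, 79, 85, 114, 124, 120, 122, 122, 120, 119]
305 [484.66922659  -9.01087964]
307 [486.16510671  -8.51541857]
342 [513.85127705   0.65657283]
344 [515.53064205   1.21302652]
neck 350 [520.64069402   2.90630002]
neck 352 [522.36879504   3.47894914]
neck 355 [524.98496545   4.34590401]
neck 357 [526.74544945   4.92931348]
```

jog_arm(moves=[[[18,6,-5],[0,0.3,0],0],[[18,6,-10],[0,0,0],0],[[12,4,-12],[0,0,0],0],[[0,0,-10],[0,0,0],0],[[0,0,0],[0,0,0],0],[[0,0,0],[0,0,0],0]])

```text
t: 15.92
tcp_pos: [0.4953, -0.0052, 0.0222]
ee_rot: [-0.005, -0.158, 0.987, 0.0]
wrist_force: [0.2, 0.9, 0.6]
opening: 0.0001
```

```bash
python3 -c "
from h import *
pose()"
```

```text
t 15.93 tcp [495.3  -5.2  22.2] jaw 108.22 z [-0.011 -0.001 -1.   ] F [0.2 0.9 0.6] op 0.1 q [-0.17  0.46  0.14  2.09 -0.11  0.61  1.93]
```

jog_arm(moves=[[[12,3.5,0],[0,-0.6,0],0],[[0,0,-6],[0,0,0],0],[[0,0,0],[0,0,0],0],[[0,0,0],[0,0,0],0]])

```text
t: 16.42
tcp_pos: [0.5085, -0.0016, 0.0169]
ee_rot: [0.001, -0.158, 0.987, -0.001]
wrist_force: [0.5, 0.1, 0.1]
opening: 0.0007
```

```bash
python3 -c "
from h import *
pose()"
```

```text
t 16.43 tcp [508.5  -1.6  16.9] jaw 108.2 z [ 0.002 -0.001 -1.   ] F [0.5 0.1 0.1] op 0.7 q [-0.18  0.48  0.14  2.07 -0.11  0.59  1.93]
```

jog_arm(moves=[[[-1,-0.3,-4],[0,0,0],0],[[0,0,-2],[0,0,0],0],[[0,0,0],[0,0,0],0],[[0,0,-1],[0,0,0],0],[[0,0,-1],[0,0,0],0]])

```text
t: 17.05
tcp_pos: [0.5078, -0.0019, 0.0091]
ee_rot: [0.001, -0.158, 0.987, -0.001]
wrist_force: [-0.3, -0.1, 9.7]
opening: 0.0007
```

```bash
python3 -c "
from h import *
pose()"
```

```text
t 17.05 tcp [507.8  -1.9   9.1] jaw 108.19 z [ 0.003 -0.001 -1.   ] F [-0.3 -0.1  9.7] op 0.7 q [-0.17  0.49  0.13  2.08 -0.12  0.58  1.93]
```

jog_arm(moves=[[[0,0,-0.4],[0,0,0],0],[[-4,-1.3,-0.4],[0,0,0],0],[[-4,-1.3,-0.4],[0,0,0],0]])

```text
t: 17.42
tcp_pos: [0.5017, -0.0039, 0.0092]
ee_rot: [0.004, -0.158, 0.987, -0.0]
wrist_force: [-1.1, 1.3, 4.1]
opening: -0.0
```

```bash
python3 -c "
from h import *
pose()"
```

```text
t 17.43 tcp [501.7  -3.9   9.2] jaw 108.23 z [ 0.007  0.    -1.   ] F [-1.1  1.3  4.1] op -0.0 q [-0.17  0.49  0.13  2.09 -0.12  0.56  1.94]
```

jog_arm(moves=[[[-4,-1.3,-0.4],[0,0,0],0],[[-3,-1,-0.4],[0,0,0],0],[[0,0,5],[0,0.4,0],0],[[0,0,2],[0,0,0],0],[[7,2.3,0],[0,0,0],0],[[7,2.3,0],[0,0,0],0],[[0,0,0],[0,0,0],0],[[0,0,0],[0,0,0],0]])

```text
t: 18.42
tcp_pos: [0.508, -0.0018, 0.0152]
ee_rot: [-0.001, -0.158, 0.987, 0.0]
wrist_force: [-1.9, -0.0, 0.5]
opening: -0.0
```

```bash
python3 -c "
from h import *
pose()"
```

```text
t 18.43 tcp [508.   -1.8  15.2] jaw 108.21 z [-0.002 -0.    -1.   ] F [-1.9 -0.   0.5] op -0.0 q [-0.17  0.49  0.14  2.07 -0.11  0.6   1.93]
```

jog_arm(moves=[[[0,0,-4],[0,0,0],0],[[0,0,-1],[0,0,0],0],[[0,0,-0.6],[0,0,0],0],[[0,0,-0.5],[0,0,0],0],[[-4,-1.3,-0.5],[0,0,0],0],[[-4,-1.3,-0.5],[0,0,0],0],[[-4,-1.3,-0.5],[0,0,0],0]])

```text
t: 19.3
tcp_pos: [0.4982, -0.005, 0.0092]
ee_rot: [0.002, -0.158, 0.987, 0.0]
wrist_force: [-0.5, 1.5, 6.7]
opening: 0.0006
```

jog_arm(moves=[[[-3,-1,-0.4],[0,0,0],0],[[0,0,5],[0,0.4,0],0],[[0,0,2],[0,0,0],0],[[7,2.3,0],[0,0,0],0],[[7,2.3,0],[0,0,0],0],[[0,0,0],[0,0,0],0],[[0,0,0],[0,0,0],0]])

```text
t: 20.18
tcp_pos: [0.5087, -0.0015, 0.0155]
ee_rot: [-0.003, -0.158, 0.987, 0.001]
wrist_force: [-0.3, 0.3, -0.0]
opening: 0.0001
```

```bash
python3 -c "
from h import *
pose()"
```

```text
t 20.18 tcp [508.7  -1.5  15.5] jaw 108.22 z [-0.006  0.001 -1.   ] F [-0.3  0.3 -0. ] op 0.1 q [-0.17  0.49  0.14  2.06 -0.11  0.6   1.93]
```

jog_arm(moves=[[[0,0,-4],[0,-0.2,0],0],[[0,0,-1],[0,0,0],0],[[0,0,-0.6],[0,0,0],0],[[0,0,-0.4],[0,0,0],0],[[-4,-1.3,-0.4],[0,0,0],0],[[-4,-1.3,-0.4],[0,0,0],0],[[-4,-1.3,-0.4],[0,0,0],0],[[-3,-1,-0.4],[0,0,0],0]])

```text
t: 21.18
tcp_pos: [0.4969, -0.006, 0.0092]
ee_rot: [0.003, -0.158, 0.987, 0.0]
wrist_force: [2.7, 1.2, 3.6]
opening: 0.0006
```

jog_arm(moves=[[[0,0,5],[0,0.3,0],0],[[0,0,2],[0,0,0],0],[[7,2.3,0],[0,0,0],0],[[6.5,2.1,0],[0,0,0],0],[[0,0,0],[0,0,0],0],[[0,0,0],[0,0,0],0]])

```text
t: 21.92
tcp_pos: [0.507, -0.002, 0.0147]
ee_rot: [-0.004, -0.158, 0.987, 0.001]
wrist_force: [0.1, 0.8, -0.4]
opening: 0.0009
```

jog_arm(moves=[[[0,0,-4],[0,0,0],0],[[0,0,-1],[0,0,0],0],[[0,0,-0.6],[0,0,0],0],[[0,0,-0.4],[0,0,0],0],[[-4,-1.3,-0.4],[0,0,0],0],[[-4,-1.3,-0.4],[0,0,0],0],[[-4,-1.3,-0.4],[0,0,0],0],[[-3,-1,-0.4],[0,0,0],0]])

```text
t: 22.92
tcp_pos: [0.496, -0.0063, 0.0092]
ee_rot: [0.001, -0.158, 0.987, 0.001]
wrist_force: [3.7, 1.3, 4.7]
opening: 0.0002
```

```bash
python3 -c "
from h import *
pose()"
```

```text
t 22.93 tcp [496.   -6.3   9.2] jaw 108.22 z [ 0.002  0.002 -1.   ] F [3.7 1.3 4.7] op 0.2 q [-0.16  0.48  0.13  2.1  -0.12  0.56  1.94]
```

Drag is now about 3.9 N, against about 0.5 N in the earlier strokes, which suggests the wheel is at its stop. One more full stroke will confirm it.

jog_arm(moves=[[[0,0,5],[0,0.2,0],0],[[0,0,2],[0,0,0],0],[[7,2.3,0],[0,0,0],0],[[6.5,2.3,0],[0,0,0],0],[[0,0,0],[0,0,0],0],[[0,0,0],[0,0,0],0]])

```text
t: 23.68
tcp_pos: [0.506, -0.0022, 0.0147]
ee_rot: [-0.005, -0.158, 0.987, 0.001]
wrist_force: [0.3, -0.3, -0.1]
opening: 0.0004
```

jog_arm(moves=[[[0,0,-4],[0,0,0],0],[[0,0,-1],[0,0,0],0],[[0,0,-0.6],[0,0,0],0],[[0,0,-0.4],[0,0,0],0],[[-4,-1.3,-0.4],[0,0,0],0]])

```text
t: 24.3
tcp_pos: [0.5037, -0.003, 0.0093]
ee_rot: [-0.003, -0.158, 0.987, 0.001]
wrist_force: [1.8, 1.9, 2.7]
opening: 0.0007
```

jog_arm(moves=[[[-4,-1.3,-0.4],[0,0,0],0],[[-4,-1.3,-0.4],[0,0,0],0]])

```text
t: 24.55
tcp_pos: [0.4974, -0.0055, 0.0093]
ee_rot: [-0.001, -0.158, 0.987, 0.001]
wrist_force: [3.8, -0.0, 3.6]
opening: 0.0006
```

jog_arm(moves=[[[-3,-1,-0.4],[0,0,0],0],[[0,0,8],[0,0,0],0],[[0,0,30],[0,0,0],0],[[-20,-6,30],[0,0,0],60],[[-20,-6,0],[0,0,0],60],[[0,0,0],[0,0,0],60],[[0,0,0],[0,0,0],60]])

```text
t: 25.42
tcp_pos: [0.4464, -0.0201, 0.0773]
ee_rot: [-0.008, -0.158, 0.987, 0.002]
wrist_force: [0.4, -1.0, 0.4]
opening: 0.0382
```

```bash
cat > m.py <<'E'
from h import *
def meas(f,z0=.0,box=(270,120,380,372)):
    c,P=outline(f,box,.03)
    print(c.min(0),c.max(0)); v0=c[:,1].min(); L=[]
    for v in range(v0+12,min(v0+165,345),12):
        row=c[c[:,1]==v][:,0]
        if len(row)==0: continue
        a,b=onplane(f,row.min(),v,z0+.027,True)[:2]*1000,onplane(f,row.max()+1,v,z0+.027,True)[:2]*1000
        L.append((a+b)/2)
    L=np.array(L); vx,vy,x,y=cv2.fitLine(L.astype(np.float32),cv2.DIST_HUBER,0,.01,.01).ravel()
    if vx<0: vx,vy=-vx,-vy
    t=onplane(f,c[c[:,1]==v0][:,0].mean(),v0,z0+.026,True)[:2]*1000
    p=np.array([x,y]); d=np.array([vx,vy]); tail=p+d*np.dot(t-p,d); print('yaw',np.degrees(np.arctan2(vy,vx)).round(2),'tail',tail.round(1),'mid',(tail+85*d).round(1),'x14',(tail+99*d).round(1))
E
python3 - <<'E'
from m import *
print('before');meas(load('w6'))
pose(); f=grab('wrist','w7'); meas(f)
t=grab('top','top7')
E
```

```text
before
[301 183] [349 371]
yaw 18.19 tail [404.9 -34. ] mid [485.7  -7.5] x14 [499.   -3.1]
t 25.43 tcp [446.4 -20.1  77.3] jaw 108.16 z [-0.016  0.001 -1.   ] F [ 0.4 -1.   0.4] op 38.2 q [-0.17  0.3   0.16  2.17 -0.08  0.7   1.93]
[299 187] [344 371]
yaw 18.25 tail [404.8 -34. ] mid [485.6  -7.4] x14 [498.9  -3. ]
```

The grinder did not shift, and the drag was high from the start of the last stroke, so the wheel is at its off stop. Next I'll look at the cradle from above with the wrist camera.

jog_arm(moves=[[[5,-30,15],[0,-0.9,0],60],[[6,-40,15],[0,0,0],60],[[6,-40,10],[0,0,0],60],[[6,-40,0],[0,0,0],60],[[6,-40,0],[0,0,0],60],[[5,-25,0],[0,0,0],60],[[0,0,0],[0,0,0],60],[[0,0,0],[0,0,0],60]])

```text
t: 26.52
tcp_pos: [0.4828, -0.2394, 0.1148]
ee_rot: [-0.003, -0.161, 0.987, 0.001]
wrist_force: [0.6, -0.3, -0.4]
opening: 0.0598
```

Run:
```python
from h import *
pose(); f=grab('wrist','w8')
cv2.imwrite('pics/c8.png',cv2.resize(f['frame'][60:400,160:500],(800,800))[:600])
```

```text
t 26.52 tcp [ 482.8 -239.4  114.8] jaw 108.56 z [-0.007  0.001 -1.   ] F [ 0.6 -0.3 -0.4] op 59.8 q [ 0.18  0.37  0.26  1.95 -0.12  0.84  2.41]
```

View pics/c8.png

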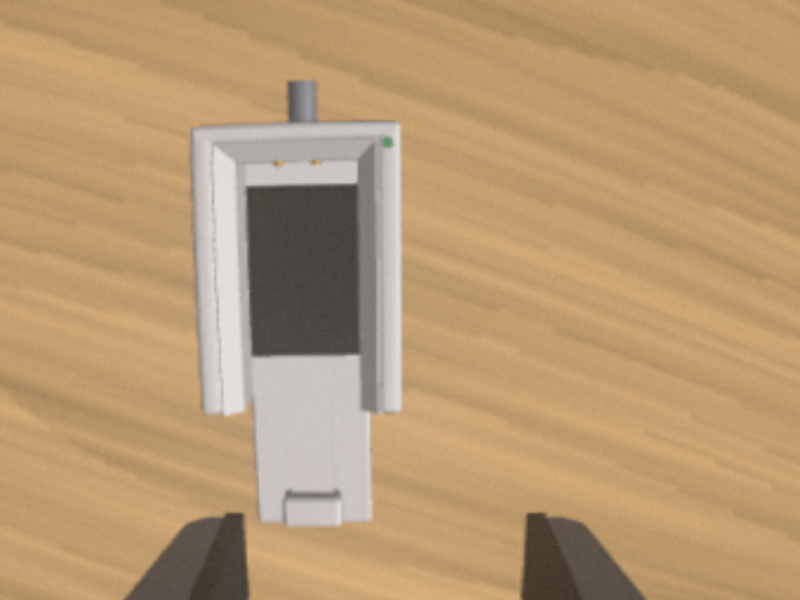

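The cradle as seen from above: top rim outer corners at crop (192,127), (400,122), (203,412) and (400,410); dark floor pad from (248,187) to (359,354); foot plate end at (260,521)–(371,519); rest near (313,508). I'll turn these into a pose.

Run:
```python
from h import *
f=load('w8')
W=lambda x,y,z: onplane(f,160+(x+.5)/2.353-.5,60+(y+.5)/2.353-.5,z,True)[:2]*1000
# image x: left side = charger +/-y ; local model pts
def line(n,a,b,z):
    A,B=W(*a,z),W(*b,z); d=A-B; print(n,A.round(1),B.round(1),'len',np.linalg.norm(d).round(1),'ang',np.degrees(np.arctan2(d[1],d[0])).round(2)); return A,B
line('rim back (66 wide, x-98)',(192,127),(400,122),.042)
line('rim heads x=-6',(203,412),(400,410),.042)
line('rim left',(203,412),(192,127),.042); line('rim right',(400,410),(400,122),.042)
line('pad L',(252,355),(248,187),.014); line('pad R',(359,354),(357,185),.014)
line('floor back corners',(246,162),(358,161),.014)
line('foot end',(260,521),(371,519),.004); line('foot R',(371,519),(369,412),.004)
line('rest head',(287,525),(341,524),.014); line('rest tail',(285,496),(341,496),.014)
# least squares with landmarks: local (x,y)
# determine which side is +y: left image point
obs=[((192,127),.042,(-98,-33)),((400,122),.042,(-98,33)),((203,412),.042,(-6,-33)),((400,410),.042,(-6,33)),((260,521),.004,(46,-22)),((371,519),.004,(46,22)),((287,525),.014,(46,-11)),((341,524),.014,(46,11)),((285,496),.014,(34,-11)),((341,496),.014,(34,11)),((246,162),.014,(-88,-19.5)),((358,161),.014,(-88,19.5))]
from scipy.optimize import least_squares
O=np.array([W(*p,z) for p,z,_ in obs]); L=np.array([l for *_,l in obs])
def T(q): c,s=np.cos(q[2]),np.sin(q[2]); return L@np.array([[c,s],[-s,c]])+q[:2]
res=least_squares(lambda q:(T(q)-O).ravel(),[495,-264,.32],loss='soft_l1')
print(res.x[:2],np.degrees(res.x[2])); print((T(res.x)-O).round(1).tolist())
```

```text
rim back (66 wide, x-98) [ 410.8 -326.6] [ 390.1 -265.2] len 64.8 ang -71.34
rim heads x=-6 [ 498.3 -296.9] [ 477.1 -235.7] len 64.7 ang -70.91
rim left [ 498.3 -296.9] [ 410.8 -326.6] len 92.4 ang 18.76
rim right [ 477.1 -235.7] [ 390.1 -265.2] len 91.9 ang 18.74
pad L [ 481.7 -288.9] [ 425.6 -307.6] len 59.2 ang 18.46
pad R [ 469.5 -253. ] [ 413.6 -272.2] len 59.1 ang 18.96
floor back corners [ 417.5 -311. ] [ 405.6 -274.5] len 38.4 ang -71.98
foot end [ 546.2 -268.6] [ 531.5 -228.1] len 43.1 ang -70.0
foot R [ 531.5 -228.1] [ 491.2 -242.2] len 42.7 ang 19.29
rest head [ 540.  -258.4] [ 533.  -239.3] len 20.3 ang -69.95
rest tail [ 529.  -262.4] [ 522.3 -242.7] len 20.8 ang -71.2
[ 493.7112345  -263.81366067] 19.173485259356333
[[1.2, -0.6], [0.2, 0.4], [0.6, -0.1], [0.1, 1.1], [-1.9, -0.9], [-1.6, 0.2], [0.8, -0.7], [0.5, 1.0], [0.4, -0.7], [-0.1, 0.4], [-0.5, -0.2], [-1.4, 0.2]]
```

jog_arm(moves=[[[0,30,0],[0,-0.4,-0.3],60],[[2,40,0],[0,0,0],60],[[2,40,0],[0,0,0],60],[[2,40,0],[0,0,0],60],[[2,40,-10],[0,0,0],60],[[2,25,-15],[0,0,0],60],[[2,0,-25],[0,0,0],60],[[0,0,-10],[0,0,0],60],[[0,0,0],[0,0,0],60],[[0,0,0],[0,0,0],60]])

```text
t: 27.82
tcp_pos: [0.4926, -0.0053, 0.0552]
ee_rot: [0.001, -0.167, 0.986, 0.002]
wrist_force: [-0.3, 0.2, 0.4]
opening: 0.0599
```

```bash
python3 -c "
from h import *
pose()"
```

```text
t 27.82 tcp [492.6  -5.3  55.2] jaw 109.26 z [ 0.002  0.005 -1.   ] F [-0.3  0.2  0.4] op 59.9 q [-0.18  0.39  0.15  2.09 -0.1   0.66  1.95]
```

jog_arm(moves=[[[6,0.8,-15],[-0.3,0,-1],60],[[0,0,-20],[0,0,0],60],[[0,0,-8],[0,0,0],60],[[0,0,0],[0,0,0],60],[[0,0,0],[0,0,0],60]])

```text
t: 28.45
tcp_pos: [0.5015, -0.0053, 0.0115]
ee_rot: [0.003, -0.156, 0.988, -0.001]
wrist_force: [0.1, -0.1, 0.3]
opening: 0.0597
```

```bash
python3 -c "
from h import *
pose()"
```

```text
t 28.45 tcp [501.5  -5.3  11.5] jaw 107.99 z [ 0.006 -0.001 -1.   ] F [ 0.1 -0.1  0.3] op 59.7 q [-0.18  0.48  0.15  2.09 -0.12  0.57  1.94]
```

jog_arm(moves=[[[-2.5,0.5,-14],[0,0.3,0.2],60],[[0,0,-12],[0,0,0],60],[[0,0,-6],[0,0,0],60],[[0,0,0],[0,0,0],60],[[0,0,0],[0,0,0],60]])

```text
t: 29.08
tcp_pos: [0.4991, -0.0048, -0.0224]
ee_rot: [0.001, -0.158, 0.987, -0.0]
wrist_force: [-0.0, 0.3, -0.6]
opening: 0.0602
```

```bash
python3 -c "
from h import *
pose()"
```

```text
t 29.07 tcp [499.1  -4.8 -22.4] jaw 108.19 z [ 0.002 -0.001 -1.   ] F [-0.   0.3 -0.6] op 60.2 q [-0.16  0.55  0.13  2.1  -0.14  0.5   1.96]
```

jog_arm(moves=[[[0,0,-2],[0,0,0],60],[[0,0,0],[0,0,0],20],[[0,0,0],[0,0,0],20],[[0,0,0],[0,0,0],20],[[0,0,0],[0,0,0],20],[[0,0,0],[0,0,0],20],[[0,0,0],[0,0,0],20]])

```text
t: 29.95
tcp_pos: [0.4998, -0.0047, -0.0238]
ee_rot: [0.002, -0.158, 0.987, -0.001]
wrist_force: [0.2, -0.4, -0.1]
opening: 0.0339
```

```bash
python3 -c "
from h import *
pose()"
```

```text
t 29.95 tcp [499.8  -4.7 -23.8] jaw 108.18 z [ 0.003 -0.001 -1.   ] F [ 0.2 -0.4 -0.1] op 33.9 q [-0.16  0.55  0.13  2.1  -0.14  0.5   1.96]
```

jog_arm(moves=[[[0,0,15],[0,0,0],20],[[0,0,30],[0,0,0],20],[[0,0,30],[0,0,0],20],[[1,-30,5],[0,0,0],20],[[1,-40,0],[0,0,0],20],[[1,-40,0],[0,0,0],20],[[1,-40,0],[0,0,0],20],[[1,-40,0],[0,0,0],20],[[1,-20,0],[0,0,0],20],[[0,0,0],[0,0,0],20]])

```text
t: 31.2
tcp_pos: [0.504, -0.2202, 0.0661]
ee_rot: [0.003, -0.159, 0.987, -0.001]
wrist_force: [0.1, 0.2, -3.4]
opening: 0.0335
```

```bash
python3 -c "
from h import *
pose()"
```

```text
t 31.2 tcp [ 504.  -220.2   66.1] jaw 108.33 z [ 0.006 -0.001 -1.   ] F [ 0.1  0.2 -3.4] op 33.5 q [ 0.19  0.45  0.21  1.96 -0.14  0.74  2.36]
```

jog_arm(moves=[[[2,-20,0],[0,0.3,0.6],20],[[2,-17,-10],[0,0,0],20],[[0,0,-18],[0,0,0],20],[[0,0,-5],[0,0,0],20],[[0,0,0],[0,0,0],20],[[0,0,0],[0,0,0],20]])

```text
t: 31.95
tcp_pos: [0.5074, -0.2505, 0.0302]
ee_rot: [-0.001, -0.168, 0.986, 0.003]
wrist_force: [1.1, 0.3, -2.9]
opening: 0.0337
```

Run:
```python
from h import *
pose(); f=grab('wrist','w9')
cv2.imwrite('pics/c9.png',cv2.resize(f['frame'][100:370,180:460],(830,800))[:600,:800])
```

```text
t 31.95 tcp [ 507.4 -250.5   30.2] jaw 109.29 z [-0.002  0.005 -1.   ] F [ 1.1  0.3 -2.9] op 33.7 q [ 0.25  0.54  0.19  1.93 -0.16  0.7   2.45]
```

View pics/c9.png

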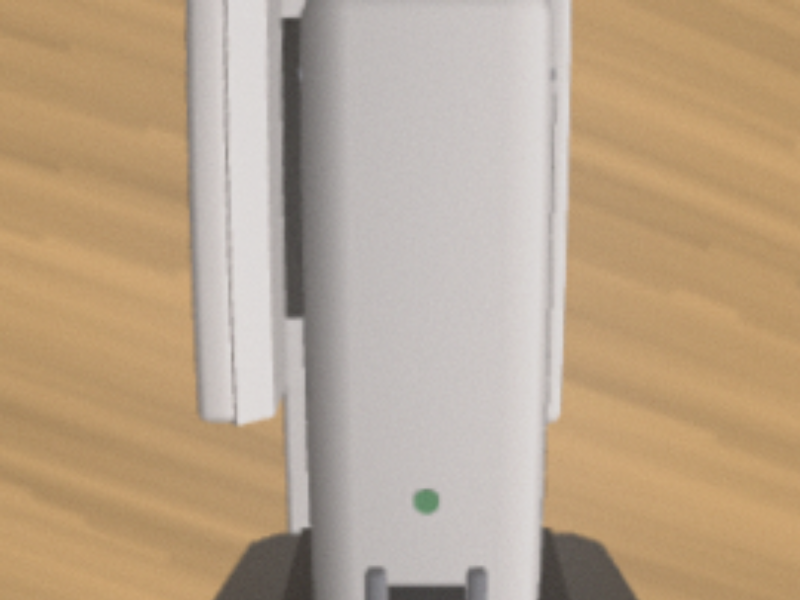

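The held grinder, with edges at crop (305,300) and (546,300), sits about 8 mm to the right of the cradle. The cradle's rim outer edges are at crop (196,300) and (564,300). Now I'll work out the offset, with both measured in this one image.

Run:
```python
from h import *
f=load('w9'); s,M=pose()
W=lambda x,y,z: onplane(f,180+(x+.5)/2.964-.5,100+(y+.5)/2.963-.5,z,True)[:2]*1000
a=np.radians(18.9); ex=np.array([np.cos(a),np.sin(a)]); ey=np.array([-np.sin(a),np.cos(a)])
O=np.array([493.8,-263.9]); tcp=s['tcp_pos'][:2]*1000
loc=lambda p:np.array([(p-O)@ex,(p-O)@ey]).round(2)
for y,gl,gr,cl,cr in((150,303,547.5,191,568),(300,305,546,195.5,564.5),(400,307,545,199,560)):
    g1,g2=W(gl,y,.078),W(gr,y,.078); c1,c2=W(cl,y,.042),W(cr,y,.042)
    print(y,'grinder',loc((g1+g2)/2),np.linalg.norm(g1-g2).round(1),'cradle',loc((c1+c2)/2),np.linalg.norm(c1-c2).round(1))
print('tcp',loc(tcp)); print('cheek head end L',loc(W(200,420,.042)),'R',loc(W(558,419,.042)))
print('slot tailend',loc(W(427,584,.088)), 'dot',loc(W(426,500,.088)), 'tail',loc(W(426,0,.082)))
f6=load('w6');
```

```text
t 32.0 tcp [ 507.4 -250.5   30.3] jaw 109.29 z [-0.002  0.005 -1.   ] F [ 0.1  0.5 -2.4] op 33.6 q [ 0.25  0.54  0.19  1.93 -0.16  0.7   2.45]
150 grinder [-56.25   7.59] 33.6 cradle [-54.69  -0.19] 64.6
300 grinder [-35.1    7.77] 34.0 cradle [-28.38  -0.11] 64.7
400 grinder [-20.43   7.95] 34.3 cradle [-10.14  -0.26] 64.8
tcp [17.23  8.25]
cheek head end L [ -6.2  -32.67] R [-6.76 31.93]
slot tailend [3.97 8.2 ] dot [-8.9   7.97] tail [-76.53   7.52]
```

jog_arm(moves=[[[0,-8.6,0],[-0.3,-0.1,-0.4],20],[[0,0,0],[0,0,0],20],[[0,0,0],[0,0,0],20],[[0,0,0],[0,0,0],20]])

```text
t: 32.5
tcp_pos: [0.5081, -0.2601, 0.0314]
ee_rot: [0.001, -0.164, 0.986, -0.001]
wrist_force: [0.0, 0.2, -2.8]
opening: 0.0335
```

```bash
cat > loc.py <<'E'
from h import *
def L():
    s,M=pose(); a=np.radians(18.9); ex=np.array([np.cos(a),np.sin(a)]); ey=np.array([-np.sin(a),np.cos(a)]); O=np.array([493.8,-263.9])
    p=s['tcp_pos'][:2]*1000-O; F=s['wrist_force'][:2]; print('local',(p@ex).round(2),(p@ey).round(2),'Flocal',(F@ex).round(1),(F@ey).round(1))
if __name__=='__main__': L()
E
python3 loc.py
```

```text
t 32.5 tcp [ 508.1 -260.1   31.4] jaw 108.85 z [ 0.002 -0.002 -1.   ] F [ 0.   0.2 -2.8] op 33.5 q [ 0.26  0.54  0.2   1.92 -0.16  0.7   2.45]
local 14.79 -1.02 Flocal 0.1 0.2
```

jog_arm(moves=[[[-0.6,0.8,-5],[-0.1,0.1,0],20],[[0,0,-3],[0,0,0],20],[[0,0,0],[0,0,0],20],[[0,0,0],[0,0,0],20]])

```text
t: 33.0
tcp_pos: [0.5073, -0.2589, 0.0225]
ee_rot: [-0.001, -0.164, 0.986, -0.001]
wrist_force: [0.2, -0.3, -3.2]
opening: 0.0336
```

```bash
python3 loc.py
```

```text
t 33.0 tcp [ 507.3 -258.9   22.5] jaw 108.87 z [-0.001 -0.003 -1.   ] F [ 0.2 -0.3 -3.2] op 33.6 q [ 0.26  0.55  0.2   1.92 -0.16  0.68  2.45]
local 14.42 0.36 Flocal 0.1 -0.4
```

jog_arm(moves=[[[0.1,-0.4,-5],[0.2,0,0],20],[[0,0,-5],[0,0,0],20],[[0,0,-4],[0,0,0],20],[[0,0,0],[0,0,0],20],[[0,0,0],[0,0,0],20]])

```text
t: 33.62
tcp_pos: [0.5073, -0.2594, 0.0073]
ee_rot: [-0.0, -0.164, 0.986, 0.0]
wrist_force: [1.0, 0.5, -2.9]
opening: 0.0336
```

```bash
python3 loc.py
```

```text
t 33.62 tcp [ 507.3 -259.4    7.3] jaw 108.86 z [-0.001  0.001 -1.   ] F [ 1.   0.5 -2.9] op 33.6 q [ 0.27  0.58  0.19  1.93 -0.17  0.65  2.46]
local 14.28 -0.09 Flocal 1.1 0.1
```

Underside is at about 31 mm, inside the cheeks, with no side load. Continuing down.

jog_arm(moves=[[[0,0,-5],[0,0,0],20],[[0,0,-5],[0,0,0],20],[[0,0,-3],[0,0,0],20],[[0,0,0],[0,0,0],20],[[0,0,0],[0,0,0],20]])

```text
t: 34.25
tcp_pos: [0.5075, -0.2593, -0.0065]
ee_rot: [-0.0, -0.164, 0.986, 0.0]
wrist_force: [-0.3, -0.8, -2.9]
opening: 0.0334
```

```bash
python3 loc.py
```

```text
t 34.25 tcp [ 507.5 -259.3   -6.5] jaw 108.87 z [-0.001  0.001 -1.   ] F [-0.3 -0.8 -2.9] op 33.4 q [ 0.27  0.6   0.18  1.93 -0.17  0.63  2.46]
local 14.4 -0.09 Flocal -0.5 -0.7
```

jog_arm(moves=[[[0,0,-2.5],[0,0,0],20],[[0,0,0],[0,0,0],20],[[0,0,-0.7],[0,0,0],20],[[0,0,-0.5],[0,0,0],20]])

```text
t: 34.75
tcp_pos: [0.5077, -0.2594, -0.0098]
ee_rot: [-0.0, -0.164, 0.986, 0.0]
wrist_force: [-1.6, 0.7, 3.3]
opening: 0.0333
```

```bash
python3 loc.py
```

```text
t 34.75 tcp [ 507.7 -259.4   -9.8] jaw 108.87 z [-0.     0.001 -1.   ] F [-1.6  0.7  3.3] op 33.3 q [ 0.28  0.61  0.18  1.93 -0.18  0.62  2.47]
local 14.56 -0.27 Flocal -1.2 1.2
```

jog_arm(moves=[[[-1.2,-0.4,0],[0,0,0],20],[[0,0,0],[0,0,0],20],[[0,0,-0.3],[0,0,0],20]])

```text
t: 35.12
tcp_pos: [0.5065, -0.26, -0.0098]
ee_rot: [0.0, -0.164, 0.986, 0.0]
wrist_force: [-1.3, 0.3, 3.1]
opening: 0.0333
```

```bash
python3 loc.py
```

```text
t 35.12 tcp [ 506.5 -260.    -9.8] jaw 108.86 z [-0.  0. -1.] F [-1.3  0.3  3.1] op 33.3 q [ 0.28  0.6   0.18  1.93 -0.18  0.62  2.47]
local 13.26 -0.41 Flocal -1.1 0.7
```

Moved freely to about 13.3, so the mid is about −1.5 mm from the seat point with no wall force. Releasing and rising.

jog_arm(moves=[[[0,0,0],[0,0,0],60],[[0,0,0],[0,0,0],60],[[0,0,0],[0,0,0],60],[[0,0,0],[0,0,0],60],[[0,0,0],[0,0,0],60],[[0,0,15],[0,0,0],60],[[0,0,35],[0,0,0],60],[[-5,0,40],[0,0,0],60],[[0,0,30],[0,0,0],60],[[0,0,0],[0,0,0],60]])

```text
t: 36.38
tcp_pos: [0.5024, -0.2607, 0.1179]
ee_rot: [0.002, -0.164, 0.987, -0.001]
wrist_force: [0.5, 0.2, -0.4]
opening: 0.0599
```

Run:
```python
from h import *
pose(); f=grab('wrist','w10'); t=grab('top','top10')
a=cv2.resize(f['frame'][80:380,190:460],(540,600)); b=cv2.resize(t['frame'][190:330,170:310],(255,255))
o=np.zeros((600,800,3),np.uint8); o[:,:540]=a; o[:255,545:800]=b; o[300:555,545:800]=cv2.resize(t['frame'][200:300,430:530],(255,255)); cv2.imwrite('pics/c10.png',o)
```

```text
t 36.38 tcp [ 502.4 -260.7  117.9] jaw 108.85 z [ 0.004 -0.001 -1.   ] F [ 0.5  0.2 -0.4] op 59.9 q [ 0.24  0.4   0.23  1.89 -0.12  0.86  2.42]
```

View pics/c10.png

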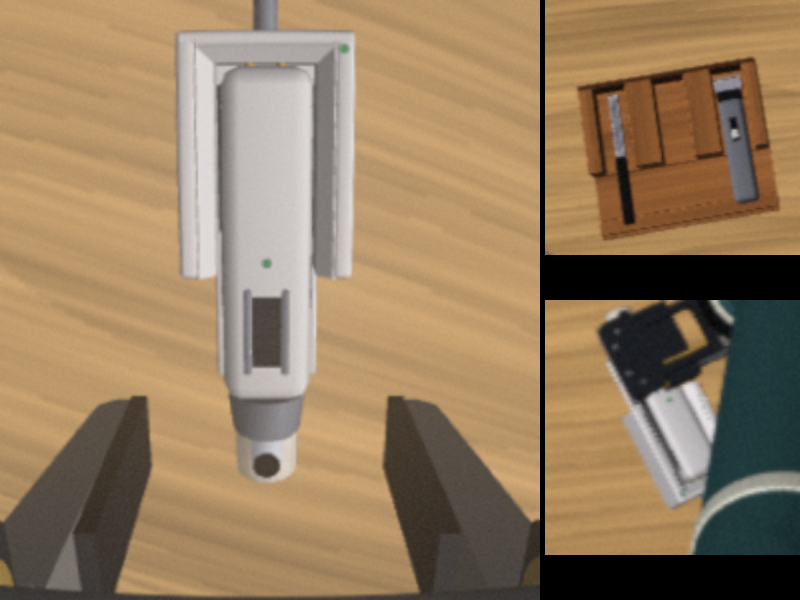

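The grinder lies wheel up in the cradle between the cheeks, tail at crop (266,67) right at the back wall, whose base line is at y≈64. The trimmer and file are undisturbed in the rack. One numeric check of where it sits, and whether anything else moved.

Run:
```python
from h import *
f=load('w10'); a=np.radians(18.9); ex=np.array([np.cos(a),np.sin(a)]); ey=np.array([-np.sin(a),np.cos(a)]); O=np.array([493.8,-263.9])
W=lambda x,y,z:(lambda p:np.array([(p-O)@ex,(p-O)@ey]).round(1))(onplane(f,190+x/2-.25,80+y/2-.25,z,True)[:2]*1000)
print('tail',W(266,67,.040),W(266,67,.034)); print('slot centre(15)',W(267,332,.048),'neck(45)',W(266,397,.046),'cheek ends(-6)',W(195,278,.042),W(345,277,.042),'rim back(-98)',W(178,33,.042),W(355,32,.042))
print('mid lateral',W((221+312)/2,150,.042),W((223+312)/2,260,.042))
d=cv2.absdiff(load('top0')['frame'],load('top10')['frame']).max(2)
for n,(x0,y0,x1,y1) in dict(scoop=(330,135,365,215),tin=(392,108,435,152),bowl=(460,118,515,170),pill=(255,118,298,165),file=(195,232,226,318),trimmer=(262,228,290,305)).items(): print(n,(d[y0:y1,x0:x1]>40).sum())
```

```text
tail [-85.2  -0.2] [-85.4  -0.2]
slot centre(15) [14.1  0.1] neck(45) [41.8 -0.3] cheek ends(-6) [ -5.6 -27.4] [-6. 30.] rim back(-98) [-98.3 -32.3] [-98.6  32.3]
mid lateral [-54.3  -0. ] [-12.6   0.3]
scoop 0
tin 0
bowl 227
pill 0
file 0
trimmer 0
```

Everything matches except the bowl region, which differs in 227 px. I'll check whether that is shadow or movement.

Run:
```python
from h import *
s=grab('scene','s10'); s0=load('scene0')
for A,B,box in((load('top0'),load('top10'),(455,110,525,175)),(s0,s,(270,380,350,455))):
    x0,y0,x1,y1=box; a,b=A['frame'][y0:y1,x0:x1],B['frame'][y0:y1,x0:x1]
    d=cv2.absdiff(a,b).max(2)>40; print('diff',d.sum(), np.argwhere(d).mean(0)[::-1]+[x0,y0] if d.any() else '')
    for i in(a,b):
        h=cv2.cvtColor(i,cv2.COLOR_BGR2HSV); m=(h[...,1]<40).astype(np.uint8); c=max(cv2.findContours(m,0,1)[0],key=cv2.contourArea); print(cv2.minEnclosingCircle(c))
cv2.imwrite('pics/c11.png',np.hstack([cv2.resize(load('top0')['frame'][105:180,455:530],(390,390)),cv2.resize(load('top10')['frame'][105:180,455:530],(390,390))]))
```

```text
diff 648 [514.80864198 159.34259259]
((32.681556701660156, 34.57780838012695), 22.96775245666504)
((39.32332992553711, 37.57018280029297), 30.231534957885742)
diff 0 
((41.4541015625, 38.81015396118164), 28.179344177246094)
((41.73728942871094, 38.78813552856445), 28.344446182250977)
```

View pics/c11.png

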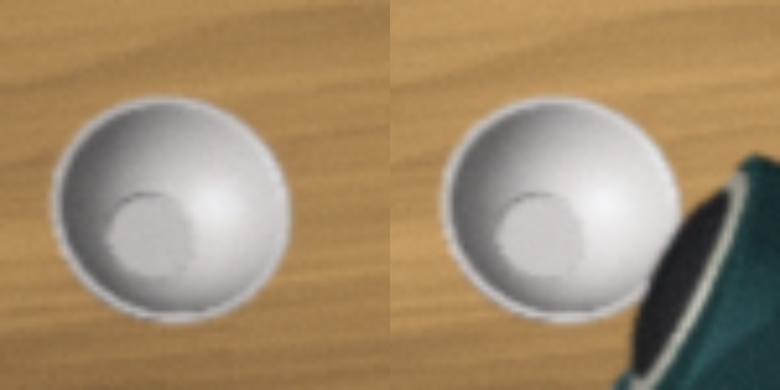

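The bowl has not moved; the difference is the arm overlapping it in the top view, and the scene view shows zero change there. Handing in.

```bash
python3 -c "
from h import *
pose(); print(r.job_done())"
```

```text
t 36.52 tcp [ 500.1 -259.5  114.2] jaw 108.86 z [-0.002  0.001 -1.   ] F [-0.1  0.1  0.4] op 60.0 q [ 0.24  0.41  0.23  1.89 -0.12  0.86  2.43]
the job is handed in; nothing more can be done
None
```

I took the grinder out of the middle lane and set it on the bare counter. There I rolled its speed wheel back to the off stop, then gripped it again and laid it in the charging cradle, wheel up. I handed the job in at 36.5 s, with the arm clear and touching nothing.

**Last checks:**
- **Seating:** The grinder reached the floor at the expected height with about 6 N of contact. The camera puts the tail at the back wall, with its middle 0 to 1.5 mm tailward of the seat point. It is centred sideways to about 0.3 mm.
- **Wheel:** It took five tailward strokes at about 3 to 7 N. Drag rose from about 0.5 N while rolling to about 4 N from the third stroke on, which is how I judged the stop. I did not read the wheel angle from a picture.
- **Other things:** The trimmer, file, scoop, tin and pill dispenser look the same before and after. The bowl area differed in the top view only because the arm covers part of it there; the scene view shows no change.

**What disagreed:**
- **Fingertip height:** The reported tool height was about 30 mm lower than the real fingertips. Because of that, my first two grasps closed above the grinder. I measured the offset in two camera views and corrected for it, and the wheel and floor contacts agreed with it afterwards.
- **Sideways position on the counter:** Camera and gripper positions differed there by about 1.8 mm. I settled this by aligning grinder and cradle in the same wrist picture before lowering.

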